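# Load the lantern carrier and slide it to the next station

### The job

With the carrier still at its loading station, lay the round and the square red lantern from the steel tray flat in the carrier's pockets of the same shape. Then push the loaded carrier along the rail, away from its push tab, until it drops into the notch of the next station, and leave it resting there with both lanterns still in their pockets. Leave the glue bottle, the tape roll and the carton where they are.

Things in the scene. Friction and masses are not known exactly. Their poses are not given: they have to be found in the camera images.
- rail: Fixed aluminium slide rail, 120 wide (x) x 480 long (y); two side walls 11 thick, 40 high over the table, 94 apart inside, with a steel bed between them. Origin: centre of the underside, on the table. The carrier starts near the -y end, which is open, and travels along the rail's +y.
- bed (a point): Point on the rail's centre line, mid-length, at the bed's top, 26 above the table. Cross grooves (32 degree flanks) let the carrier's feet drop 4 at two stations: home, where it starts, and the next, 135 to 215 farther along +y, set anew each time and not reported: feel for it. The carrier drops nowhere else; a rubber stop bars it 50 past the next station.
- carrier: Loose grey plastic plate on steel feet, 0.6 kg, 90 (x) x 170 (y), underside 9 and top 23 above the origin; 2 play each side in the rail. Upright push tab 44 (x) x 12 (y) flush with the rear (-y) end, top 47 above the origin. Origin: plate centre, at the feet's underside; 22 above the table in a groove, 26 between. +y: travel. Sliding takes 1 to 3 N, leaving a groove 5 to 20 N.
- nest_round (a point): Centre of the floor of the carrier's round pocket, 47 diameter, 8 deep; at carrier x = 0, y = +47, z = 15. Axes as the carrier's.
- nest_square (a point): Centre of the floor of the carrier's square pocket, 43 x 43 with sides along the carrier's x and y, 8 deep; at carrier x = 0, y = -23, z = 15. Axes as the carrier's.
- round_lantern: Loose red plastic ornament, a disc 44 in diameter, 22 high, 40 g, thin brass trim on top. Origin: centre of the underside, z up. Starts flat on the tray.
- square_lantern: Loose red plastic ornament, 40 x 40 x 22 high, 40 g, thin brass trim on top. Origin: centre of the underside, x and y along its sides, z up. Starts flat on the tray.
- tray: Fixed steel drying tray, 112 (x) x 250 (y), floor 4 above the table, rim 9 high. Origin: centre of the underside.
- glue: Bystander: white glue bottle, 44 diameter, 120 high, standing. Origin: centre of the underside.
- tape: Bystander: brown tape roll lying flat, 96 diameter, 24 high. Origin: centre of the underside.
- carton: Bystander: small cardboard carton 90 x 70 x 50 high. Origin: centre of the underside.
There are look-alikes about, which are no part of the job. What is shaped like the square_lantern but white is not meant.

How it is judged:
By the outcome, as a careful person would: the job done as asked, in the order asked, and still so for the second after the job is handed in, with the robot touching nothing.
It also fails if it takes over 64 s, if anything falls off the work surface, if the arm or the gripper's body presses on something with over 40 N, if the wrist force passes 120 N, or if a joint passes its speed limit or range.

### The arm

A 6-joint arm with a two-finger parallel gripper is mounted at the origin on the work surface. World frame = base frame: x ahead of the robot, y to its left, z up, the work surface at z = 0. Lengths are in m, angles in degrees, forces in N, time in s.
With the tool pointing down it reaches from about 0.4 to 0.825 m from the base axis. Payload 7 kg.
Tool frame: the origin (TCP) lies at the very end of the fingers, on their centre line; the grasp point (between the pads) lies behind it (r.grasp_offset is the z of the grasp point in the tool frame, in m); z points along the fingers, y is the direction in which the jaws open and shut (so a half turn about z gives the same grasp; the last joint's range is limited). The gripper opens to 88 mm and grips with 3 to 60 N. Pads are 19 mm wide; open, the fingers measure 130 mm over their backs; the gripper's body (78 mm by 193 mm) begins 47 mm behind the grasp point.
Start: joints at [87.382, 20.546, 0.682, 0, -70.136, -16.507], TCP at [0.221, 0.638, 0.227] pointing down, gripper open.
Joint ranges: [-176.03, 176.03], [-82.01, 121.73], [-58.28, 71.71], [-173.87, 95.51], [-174.79, -0.11], [-173.66, 173.66]. Speed limits (degrees/s): [136.94, 136.94, 172.46, 180, 180, 180].

### API

Orientations are given as [roll, pitch, yaw] about the fixed x, y, z axes, in that order (R = Rz(yaw) Ry(pitch) Rx(roll)).
In Python, from plant import r gives the robot as it stands. The module is installed in compiled form; this text tells all that it offers.
- The arm moves only by the tool servo_tool, never from a script. Its argument "targets" is a list of rows, each an object of numbers: "dx", "dy", "dz": the shift along the world's x, y, z in cm; "spin": the turn about the world's z in rad; "grip": the opening in per cent of the stroke, from 0 (shut) to 100 (fully open). A call has exactly 10 rows; each row is the pose to reach, as a shift and turn from the pose commanded when the call began; what a row does not reach only later rows make up. A row lasts 1/12 s, in which the tool goes at most 41.7 mm and 7.16 degrees, less where a joint would pass 70% of its speed; a pose out of reach is approached as far as the arm can. A call with a gripper value outside its range is refused whole. The fingers move at their own pace and stop on an object; "squeeze" is the grip in N (left out, the last holds). Time passes only in rows, so rows that repeat a pose let the fingers close, or fill a call up. It gives the time, the measured TCP pose, the force and the opening at its end, in the units of the state.
- r.get_state(): the state, without advancing time (a new reading comes with each control period).
- r.capture(name): name is "scene" or "top" or "wrist"; returns the picture (400x640x3 uint8, blue, green, red); there is no depth.
- r.get_calibration(name): a dict with "K" (3x3 intrinsics, pixels), "extrinsics" (4x4, takes a point from camera to world coordinates). Camera axes: x right, y down, z forward; pixel columns grow to the right and rows downward; lengths in m; the calibration is good to about 2 mm. A picture is of the moment at which its call begins: read the wrist's pose just before it. get_calibration takes no time and is no camera call; for the wrist camera it gives the pose at the moment of the call.
- r.close_job(): hands the job in, once; it reports no verdict.
Trained networks look in the newest picture that a camera, given by its name, has taken for a name from the list of things; names that differ only in an ending like _2 or _b are one class to them, and where a whole thing is asked for, a point or a joint stands for the part that bears it (a point fixed in the world has none). Each returns a list of dicts, best first, with "p" (0 to 1); they miss things now and then, are a little off and sometimes report something else, mostly with a low value. They report only what shows in the picture. A call takes as long as a camera call. They do not tell look-alikes from the thing itself.
- r.cut_out(name, camera): "mask" (400x640 bool, what is visible of it) and "extent" ([left, top, right, bottom] in pixels, round what is visible of it).
The state is a dict: "time_s": time; "joints": joint angles; "qd": joint speeds; "joint_torque": joint torques, N m; "tcp_pos": TCP position; "eef_rot": TCP orientation; "contact_force": force on the tool from outside, world axes, zero at the start; "moment": the same for the moment, N m; "gripper_width": finger opening in m.
Only numpy, scipy, OpenCV 4.12 (cv2) and the standard library are available. Lean on these libraries where they do the work, as an engineer would, in place of code of your own. Each camera call takes 0.05 s, during which the arm holds its last target. There are 200 camera calls.

## Working session

There is one attempt and no reset: what is moved stays moved. The work goes in short steps, Python scripts to look and compute and a tool call to move; the robot and the scene stay as the last step left them, time stands still between calls to the robot, and variables do not carry over. Pictures are saved under pics/ and viewed, about 8 in all and at most 12, crops included, and the job is handed in when it is done.

Besides the shell and the picture viewer there is one more tool, called after ">>>" as name(argument=value, ...), one argument or row to a line, values as JSON. servo_tool: Moves the arm, as the interface text tells. Its arguments: {"type":"object","properties":{"targets":{"type":"array"},"squeeze":{"type":"number"}},"required":["targets"]}

```bash
mkdir -p pics
cat > h.py <<'E'
import numpy as np, cv2
from plant import r
def ray(cam,u,v,z,cal=None):
    c=cal or r.get_calibration(cam); K=np.array(c["K"]); T=np.array(c["extrinsics"])
    d=T[:3,:3]@np.linalg.solve(K,[u,v,1.]); o=T[:3,3]; return (o+d*(z-o[2])/d[2])
def cen(m):
    M=cv2.moments(m.astype(np.uint8),True); return M['m10']/M['m00'],M['m01']/M['m00']
E
python3 - <<'E'
from h import *
a=r.capture("top");b=r.capture("scene")
cv2.imwrite("pics/a.png",a);cv2.imwrite("pics/b.png",b)
s=r.get_state();print({k:np.round(v,3).tolist() for k,v in s.items()},r.grasp_offset)
for n,z in [("round_lantern",.026),("square_lantern",.026),("carrier",.045),("tray",.004),("rail",.04),("glue",.06),("tape",.024),("carton",.05)]:
    for d in r.cut_out(n,"top")[:4]:
        u,v=cen(d["mask"]); print(n,round(d["p"],2),np.round(d["extent"]),round(u,1),round(v,1),np.round(ray("top",u,v,z),4))
c=r.get_calibration("top");print(np.round(c["extrinsics"],3),c["K"])
E
```

```text
{'time_s': 0.1, 'joints': [87.382, 20.586, 0.64, -0.014, -70.135, -16.506], 'qd': [0.011, -0.15, -0.028, 0.051, -0.021, -0.015], 'joint_torque': [-0.001, -58.416, 29.376, 7.016, 0.01, -0.0], 'tcp_pos': [0.221, 0.637, 0.226], 'eef_rot': [179.918, -0.01, -19.129], 'contact_force': [-0.437, -0.036, -0.434], 'moment': [-0.0, 0.014, -0.017], 'gripper_width': 0.088} -0.0188
round_lantern 0.5 [327. 208. 341. 223.] 332.7 214.8 [ 0.4614 -0.0829  0.026 ]
square_lantern 0.75 [234. 220. 249. 234.] 242.2 227.0 [0.4312 0.1574 0.026 ]
square_lantern 0.72 [245. 248. 263. 266.] 254.8 258.3 [0.3487 0.1235 0.026 ]
square_lantern 0.61 [290. 211. 310. 227.] 298.6 219.4 [0.4499 0.0082 0.026 ]
carrier 0.69 [334. 141. 403. 174.] 365.2 155.3 [ 0.6189 -0.1713  0.045 ]
tray 0.94 [268. 200. 364. 240.] 316.0 218.8 [ 0.4531 -0.0386  0.004 ]
glue 0.82 [142. 223. 174. 238.] 156.9 230.6 [0.4215 0.3687 0.06  ]
tape 0.64 [389. 220. 428. 258.] 407.6 238.2 [ 0.3974 -0.2818  0.024 ]
carton 0.77 [436. 217. 470. 252.] 453.0 233.6 [ 0.4071 -0.3952  0.05  ]
[[-0.011 -0.992  0.129  0.352]
 [-1.     0.008 -0.025 -0.01 ]
 [ 0.024 -0.129 -0.991  1.136]
 [ 0.     0.     0.     1.   ]] [[418.47688839   0.         315.83868238]
 [  0.         418.47688839 201.87341003]
 [  0.           0.           1.        ]]
```

View pics/a.png

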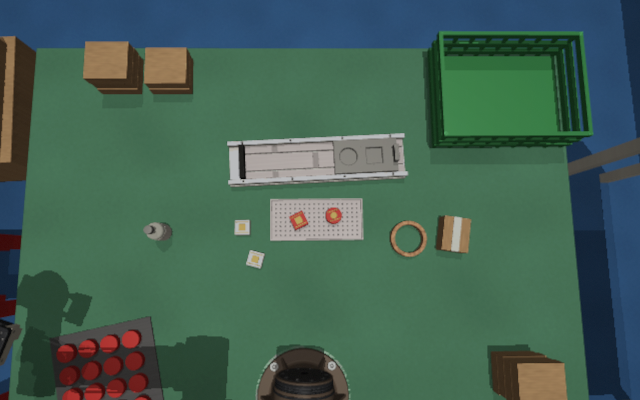

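View pics/b.png

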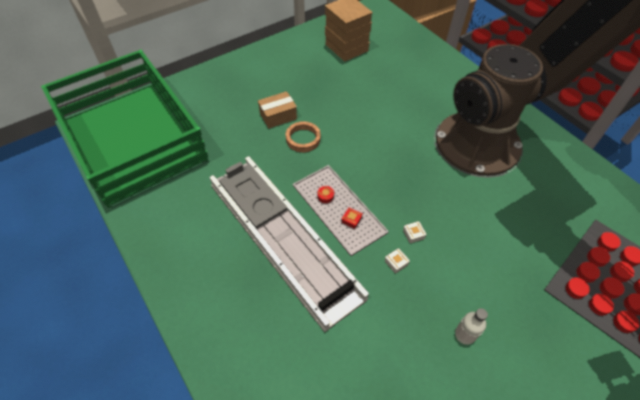

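Top view: red round lantern at about (333,215) and red square at (299,220) in the tray. The whites at (242,227) and (255,258) are look-alikes. The carrier is at (365,155) with its tab on the right, so travel is to the left, along world +y. Next I move above the tray for a wrist look.

>>> servo_tool(
  targets=[
    {"dx": 1.2, "dy": -3.7, "spin": -0.12},
    {"dx": 2.4, "dy": -7.4, "spin": -0.24},
    {"dx": 3.6, "dy": -11.1, "spin": -0.36},
    {"dx": 4.8, "dy": -14.8, "spin": -0.48},
    {"dx": 6, "dy": -18.5, "spin": -0.6},
    {"dx": 7.2, "dy": -22.2, "spin": -0.72},
    {"dx": 8.4, "dy": -25.9, "spin": -0.84},
    {"dx": 9.6, "dy": -29.6, "spin": -0.96},
    {"dx": 10.8, "dy": -33.3, "spin": -1.08},
    {"dx": 12, "dy": -37, "spin": -1.2},
  ],
)

```text
validation failed for argument at $.ta...
```

>>> servo_tool(
  targets=[
    {"dx": 1.3, "dy": -3.7, "spin": 0},
    {"dx": 2.6, "dy": -7.4},
    {"dx": 3.9, "dy": -11.1},
    {"dx": 5.2, "dy": -14.8},
    {"dx": 6.5, "dy": -18.5},
    {"dx": 7.8, "dy": -22.2},
    {"dx": 9.1, "dy": -25.9},
    {"dx": 10, "dy": -29},
    {"dx": 11, "dy": -30},
    {"dx": 11, "dy": -30},
  ],
)

```text
validation failed for argument at $.ta...
```

```bash
cat > look.py <<'E'
from h import *
import sys,pickle
nm=sys.argv[1]
s=r.get_state();c=r.get_calibration("wrist");a=r.capture("wrist");cv2.imwrite(f"pics/{nm}.png",a)
pickle.dump((c,a),open(nm+".pkl","wb"))
print(s["time_s"],np.round(s["tcp_pos"],4),np.round(s["eef_rot"],2),np.round(s["contact_force"],2)); print(np.round(c["extrinsics"],3).tolist(),np.round(c["K"],1).tolist())
for n,z in [("round_lantern",.026),("square_lantern",.026),("carrier",.045),("tray",.013)]:
    for d in r.cut_out(n,"wrist")[:3]:
        u,v=cen(d["mask"]); m=d["mask"].astype(np.uint8)
        cn=max(cv2.findContours(m,0,2)[0],key=cv2.contourArea)[:,0,:]
        W=np.array([ray("wrist",*p,z,c)[:2]*1000 for p in cn.astype(float)],np.float32)
        R=cv2.minAreaRect(W)
        print(n,round(d["p"],2),np.round(d["extent"]),round(u,1),round(v,1),np.round(ray("wrist",u,v,z,c),4),"rect",np.round(R[0],1),np.round(R[1],1),round(R[2],1))
E
python3 look.py w1
```

```text
0.5 [0.2211 0.6377 0.2265] [180.     0.   -19.13] [-0.13  0.2   0.68]
[[-0.328, -0.91, -0.253, 0.289], [-0.945, 0.317, 0.087, 0.614], [0.001, 0.268, -0.964, 0.385], [0.0, 0.0, 0.0, 1.0]] [[295.6, 0.0, 320.5], [0.0, 295.6, 197.0], [0.0, 0.0, 1.0]]
```

View pics/w1.png

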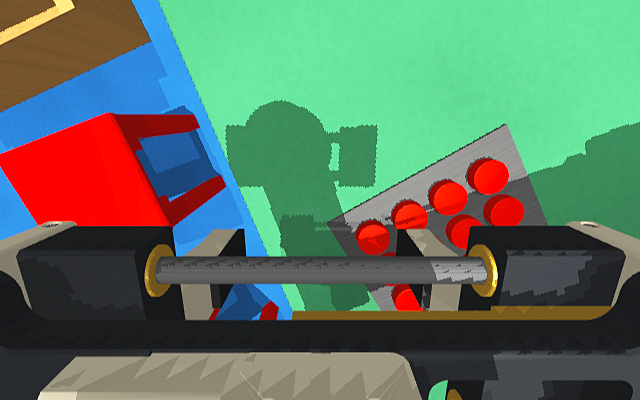

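Viewed 3 pictures so far. The wrist view shows the table by the start pose, with the gripper covering the lower half. The rows were refused, probably because every key is needed.

>>> servo_tool(
  targets=[
    {"dx": 1.2, "dy": -3.7, "dz": 0.5, "spin": -0.12, "grip": 100},
    {"dx": 2.4, "dy": -7.4, "dz": 1, "spin": -0.24, "grip": 100},
    {"dx": 3.6, "dy": -11.1, "dz": 1.5, "spin": -0.36, "grip": 100},
    {"dx": 4.8, "dy": -14.8, "dz": 2, "spin": -0.48, "grip": 100},
    {"dx": 6, "dy": -18.5, "dz": 2.5, "spin": -0.6, "grip": 100},
    {"dx": 7.2, "dy": -22.2, "dz": 3, "spin": -0.72, "grip": 100},
    {"dx": 8.4, "dy": -25.9, "dz": 3.5, "spin": -0.84, "grip": 100},
    {"dx": 9.6, "dy": -29.6, "dz": 4, "spin": -0.96, "grip": 100},
    {"dx": 10.8, "dy": -33.3, "dz": 4.5, "spin": -1.08, "grip": 100},
    {"dx": 12, "dy": -37, "dz": 5, "spin": -1.2, "grip": 100},
  ],
)

```text
time_s: 1.58
tcp_pos: [0.3412, 0.2658, 0.2771]
eef_rot: [-180.0, 0.1, -88.2]
contact_force: [1.7, 0.6, -0.9]
gripper_width: 0.0879
```

>>> servo_tool(
  targets=[
    {"dx": 2.4, "dy": -3, "dz": 0.5, "spin": -0.04, "grip": 100},
    {"dx": 4.8, "dy": -6, "dz": 1, "spin": -0.04, "grip": 100},
    {"dx": 7.2, "dy": -9, "dz": 1.5, "spin": -0.04, "grip": 100},
    {"dx": 9.6, "dy": -12, "dz": 2, "spin": -0.04, "grip": 100},
    {"dx": 12, "dy": -15, "dz": 2, "spin": -0.04, "grip": 100},
    {"dx": 14.4, "dy": -18, "dz": 2, "spin": -0.04, "grip": 100},
    {"dx": 16, "dy": -20, "dz": 2, "spin": -0.04, "grip": 100},
    {"dx": 17, "dy": -21, "dz": 2, "spin": -0.04, "grip": 100},
    {"dx": 17, "dy": -21, "dz": 2, "spin": -0.04, "grip": 100},
    {"dx": 17, "dy": -21, "dz": 2, "spin": -0.04, "grip": 100},
  ],
)

```text
time_s: 2.42
tcp_pos: [0.5112, 0.0571, 0.2962]
eef_rot: [180.0, -0.0, -90.3]
contact_force: [-0.8, -0.6, -0.1]
gripper_width: 0.0875
```

```bash
python3 look.py w2
```

```text
2.4167 [0.5112 0.0571 0.2962] [ 1.7996e+02 -1.0000e-02 -9.0290e+01] [-0.82 -0.57 -0.09]
[[-1.0, 0.006, 0.001, 0.511], [0.006, 0.964, 0.267, -0.015], [0.001, 0.267, -0.964, 0.455], [0.0, 0.0, 0.0, 1.0]] [[295.6, 0.0, 320.5], [0.0, 295.6, 197.0], [0.0, 0.0, 1.0]]
round_lantern 0.66 [340.  44. 370.  82.] 356.3 61.2 [ 0.4625 -0.0843  0.026 ] rect [462.3 -84.2] [44.3 41.3] 42.6
square_lantern 0.9 [404. 193. 445. 224.] 425.1 206.8 [0.3526 0.12   0.026 ] rect [352.6 119.9] [44.6 46.9] 72.8
square_lantern 0.85 [344. 115. 379. 150.] 363.1 131.8 [0.4504 0.008  0.026 ] rect [450.5   8.3] [39.7 39.6] 24.5
square_lantern 0.69 [355. 214. 382. 246.] 369.9 227.9 [0.4351 0.1539 0.026 ] rect [434.8 154.2] [40.7 44.3] 1.5
carrier 0.69 [194.   0. 274.  59.] 234.3 28.6 [ 0.6172 -0.1194  0.045 ] rect [ 617.2 -117.6] [65.8 94.3] 89.7
tray 0.86 [323.   1. 404. 185.] 361.1 87.9 [ 0.4533 -0.0517  0.013 ] rect [453.7 -37.7] [245.4 111.8] 90.0
```

View pics/w2.png

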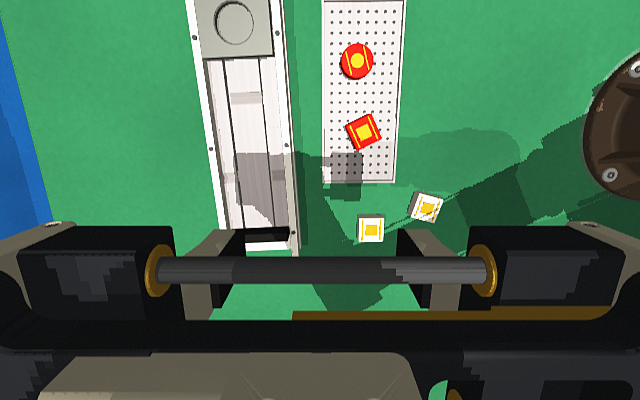

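Wrist view: the red round lantern is at (356,61), the red square at (363,132) turned about 24.5°, and the round nest at (233,22). I'll centre the square lantern with a pinch in each direction, then pick it up.

>>> servo_tool(
  targets=[
    {"dx": -1.6, "dy": -1.2, "dz": -2.5, "spin": -0.12, "grip": 100},
    {"dx": -3.2, "dy": -2.4, "dz": -5.5, "spin": -0.24, "grip": 100},
    {"dx": -4.8, "dy": -3.7, "dz": -8.5, "spin": -0.36, "grip": 100},
    {"dx": -6.1, "dy": -4.9, "dz": -11.5, "spin": -0.48, "grip": 100},
    {"dx": -6.1, "dy": -4.9, "dz": -14.5, "spin": -0.6, "grip": 100},
    {"dx": -6.1, "dy": -4.9, "dz": -17.5, "spin": -0.72, "grip": 100},
    {"dx": -6.1, "dy": -4.9, "dz": -20, "spin": -0.84, "grip": 100},
    {"dx": -6.1, "dy": -4.9, "dz": -22, "spin": -0.96, "grip": 100},
    {"dx": -6.1, "dy": -4.9, "dz": -23.5, "spin": -1.08, "grip": 100},
    {"dx": -6.1, "dy": -4.9, "dz": -25, "spin": -1.14, "grip": 100},
  ],
)

```text
time_s: 3.5
tcp_pos: [0.4499, 0.0093, 0.0459]
eef_rot: [-180.0, 0.0, -155.8]
contact_force: [-0.8, -0.1, 0.4]
gripper_width: 0.0873
```

>>> servo_tool(
  squeeze=5,
  targets=[
    {"dx": 0, "dy": 0, "dz": -1.5, "spin": 0, "grip": 100},
    {"dx": 0, "dy": 0, "dz": -2.7, "spin": 0, "grip": 100},
    {"dx": 0, "dy": 0, "dz": -3.3, "spin": 0, "grip": 60},
    {"dx": 0, "dy": 0, "dz": -3.3, "spin": 0, "grip": 40},
    {"dx": 0, "dy": 0, "dz": -3.3, "spin": 0, "grip": 40},
    {"dx": 0, "dy": 0, "dz": -3.3, "spin": 0, "grip": 40},
    {"dx": 0, "dy": 0, "dz": -3.3, "spin": 0, "grip": 40},
    {"dx": 0, "dy": 0, "dz": -3.3, "spin": 0, "grip": 40},
    {"dx": 0, "dy": 0, "dz": -3.3, "spin": 0, "grip": 40},
    {"dx": 0, "dy": 0, "dz": -3.3, "spin": 0, "grip": 40},
  ],
)

```text
time_s: 4.33
tcp_pos: [0.4503, 0.0088, 0.0139]
eef_rot: [180.0, 0.0, -155.5]
contact_force: [-0.5, 0.8, 0.5]
gripper_width: 0.0401
```

>>> servo_tool(
  targets=[
    {"dx": 0, "dy": 0, "dz": 0, "spin": 0, "grip": 80},
    {"dx": 0, "dy": 0, "dz": 0, "spin": 0, "grip": 80},
    {"dx": 0, "dy": 0, "dz": 1, "spin": 0, "grip": 80},
    {"dx": 0, "dy": 0, "dz": 3, "spin": 0.125, "grip": 80},
    {"dx": 0, "dy": 0, "dz": 3, "spin": 0.25, "grip": 80},
    {"dx": 0, "dy": 0, "dz": 3, "spin": 0.375, "grip": 80},
    {"dx": 0, "dy": 0, "dz": 3, "spin": 0.5, "grip": 80},
    {"dx": 0, "dy": 0, "dz": 3, "spin": 0.625, "grip": 80},
    {"dx": 0, "dy": 0, "dz": 3, "spin": 0.75, "grip": 80},
    {"dx": 0, "dy": 0, "dz": 3, "spin": 0.875, "grip": 80},
  ],
)

```text
time_s: 5.17
tcp_pos: [0.4501, 0.0086, 0.0435]
eef_rot: [180.0, -0.0, -105.0]
contact_force: [0.5, -0.5, 0.1]
gripper_width: 0.07
```

>>> servo_tool(
  targets=[
    {"dx": 0, "dy": 0, "dz": 0, "spin": 0.125, "grip": 80},
    {"dx": 0, "dy": 0, "dz": 0, "spin": 0.25, "grip": 80},
    {"dx": 0, "dy": 0, "dz": 0, "spin": 0.375, "grip": 80},
    {"dx": 0, "dy": 0, "dz": 0, "spin": 0.5, "grip": 80},
    {"dx": 0, "dy": 0, "dz": 0, "spin": 0.625, "grip": 80},
    {"dx": 0, "dy": 0, "dz": -1.5, "spin": 0.696, "grip": 80},
    {"dx": 0, "dy": 0, "dz": -2.6, "spin": 0.696, "grip": 80},
    {"dx": 0, "dy": 0, "dz": -3.0, "spin": 0.696, "grip": 80},
    {"dx": 0, "dy": 0, "dz": -3.0, "spin": 0.696, "grip": 80},
    {"dx": 0, "dy": 0, "dz": -3.0, "spin": 0.696, "grip": 40},
  ],
)

```text
time_s: 6.0
tcp_pos: [0.4501, 0.0086, 0.0136]
eef_rot: [180.0, -0.0, -65.5]
contact_force: [-0.6, 0.5, 0.1]
gripper_width: 0.0674
```

>>> servo_tool(
  squeeze=12,
  targets=[
    {"dx": 0, "dy": 0, "dz": 0, "spin": 0, "grip": 35},
    {"dx": 0, "dy": 0, "dz": 0, "spin": 0, "grip": 35},
    {"dx": 0, "dy": 0, "dz": 0, "spin": 0, "grip": 35},
    {"dx": 0, "dy": 0, "dz": 0, "spin": 0, "grip": 35},
    {"dx": 0, "dy": 0, "dz": 0, "spin": 0, "grip": 35},
    {"dx": 0, "dy": 0, "dz": 0, "spin": 0, "grip": 35},
    {"dx": 0, "dy": 0, "dz": 1, "spin": 0, "grip": 35},
    {"dx": 0, "dy": 0, "dz": 3, "spin": 0, "grip": 35},
    {"dx": 0, "dy": 0, "dz": 6, "spin": 0, "grip": 35},
    {"dx": 0, "dy": 0, "dz": 9, "spin": 0, "grip": 35},
  ],
)

```text
time_s: 6.83
tcp_pos: [0.4492, 0.0083, 0.104]
eef_rot: [179.9, 0.0, -65.5]
contact_force: [0.7, 0.4, -1.2]
gripper_width: 0.0399
```

>>> servo_tool(
  targets=[
    {"dx": 1.5, "dy": -0.4, "dz": 3, "spin": -0.06, "grip": 35},
    {"dx": 3.5, "dy": -0.9, "dz": 5.5, "spin": -0.12, "grip": 35},
    {"dx": 6, "dy": -1.5, "dz": 8, "spin": -0.18, "grip": 35},
    {"dx": 8.5, "dy": -2.2, "dz": 10.5, "spin": -0.24, "grip": 35},
    {"dx": 11, "dy": -3, "dz": 13, "spin": -0.3, "grip": 35},
    {"dx": 13.5, "dy": -3.8, "dz": 15, "spin": -0.36, "grip": 35},
    {"dx": 15.5, "dy": -4.4, "dz": 15, "spin": -0.42, "grip": 35},
    {"dx": 16.8, "dy": -4.8, "dz": 15, "spin": -0.428, "grip": 35},
    {"dx": 16.8, "dy": -4.8, "dz": 15, "spin": -0.428, "grip": 35},
    {"dx": 16.8, "dy": -4.8, "dz": 15, "spin": -0.428, "grip": 35},
  ],
)

```text
time_s: 7.67
tcp_pos: [0.618, -0.0396, 0.2524]
eef_rot: [179.9, -0.0, -90.0]
contact_force: [-0.8, -0.4, -0.5]
gripper_width: 0.0398
```

```bash
python3 look.py w3
python3 - <<'E'
import cv2
a=cv2.imread("pics/w3.png");cv2.imwrite("pics/w3c.png",cv2.resize(a[:200,180:460],None,fx=2.8,fy=2.8,interpolation=cv2.INTER_CUBIC))
E
```

```text
7.6667 [ 0.618  -0.0396  0.2524] [ 1.7989e+02 -1.0000e-02 -9.0030e+01] [-0.76 -0.4  -0.54]
[[-1.0, 0.002, -0.002, 0.618], [0.001, 0.964, 0.267, -0.112], [0.002, 0.267, -0.964, 0.411], [0.0, 0.0, 0.0, 1.0]] [[295.6, 0.0, 320.5], [0.0, 295.6, 197.0], [0.0, 0.0, 1.0]]
round_lantern 0.94 [420. 120. 459. 159.] 439.6 136.1 [ 0.4652 -0.0856  0.026 ] rect [465.2 -84.8] [41.5 48.5] 89.9
square_lantern 0.63 [283. 207. 356. 256.] 320.3 232.0 [0.618  0.0456 0.026 ] rect [618.5  45.8] [ 73.4 103.1] 89.9
square_lantern 0.25 [263.   0. 370. 312.] 321.9 118.2 [ 0.6157 -0.108   0.026 ] rect [563.3 -98.5] [ 14.5 280.3] 2.4
carrier 0.97 [275.   0. 359. 137.] 318.2 66.3 [ 0.6201 -0.1656  0.045 ] rect [ 619.6 -160.9] [ 92.2 146.8] 2.7
tray 0.98 [394.  71. 493. 228.] 441.8 147.7 [ 0.4555 -0.0696  0.013 ] rect [455.7 -60. ] [207.1 113.6] 89.9
tray 0.45 [420. 121. 458. 156.] 439.5 135.9 [ 0.4601 -0.085   0.013 ] rect [460.1 -84.6] [41.6 49.9] 89.9
```

View pics/w3c.png

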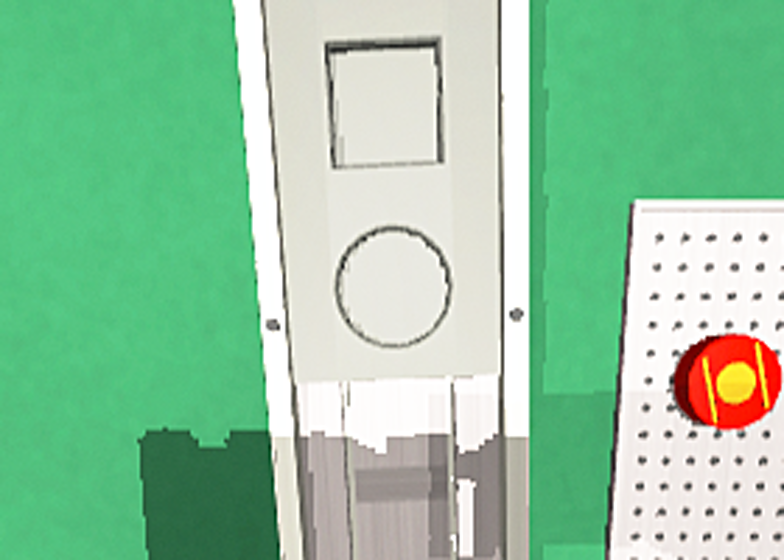

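Viewed 5. The square pocket rim corners in the crop are about (325,40), (441,37), (443,162) and (334,167). The round pocket is centred at about (393,286). Converting these to world coordinates.

Run:
```python
from h import *
import pickle
c,a=pickle.load(open("w3.pkl","rb"))
f=lambda p:ray("wrist",180+(p[0]+.5)/2.8-.5,(p[1]+.5)/2.8-.5,.045,c)[:2]*1000
sq=np.array([f(p) for p in [(325,40),(441,37),(443,162),(334,167)]]);print(sq.round(1).tolist(),sq.mean(0).round(1))
ci=np.array([f(p) for p in [(393,226),(393,347),(336,287),(452,287)]]);print(ci.round(1).tolist(),ci.mean(0).round(1))
e=np.array([f(p) for p in [(296,381),(499,374),(267,30),(503,30)]]);print(e.round(1).tolist())
# rail walls
print([f(p).round(1).tolist() for p in [(234,0),(284,559),(529,0),(529,430)]])
# subpixel edges: column/row gradients
g=cv2.cvtColor(a,cv2.COLOR_BGR2GRAY)
print("row102",g[36,285:345].tolist());print("col",g[5:135,320].tolist())
```

```text
[[644.5, -218.7], [599.1, -219.7], [597.7, -174.8], [642.0, -173.0]] [ 620.8 -196.5]
[[618.0, -150.5], [618.1, -101.9], [642.1, -126.5], [593.2, -126.4]] [ 617.9 -126.3]
[[660.2, -87.6], [572.2, -90.5], [667.1, -222.2], [574.9, -222.1]]
[[679.4, -232.4], [668.4, -7.3], [565.2, -232.4], [558.2, -66.3]]
row102 [221, 220, 221, 220, 222, 221, 220, 219, 220, 220, 228, 243, 132, 81, 210, 195, 231, 227, 227, 227, 227, 226, 227, 227, 227, 227, 226, 227, 227, 227, 226, 226, 227, 228, 228, 227, 227, 227, 227, 227, 228, 227, 227, 227, 227, 226, 226, 226, 227, 230, 246, 90, 133, 218, 231, 226, 220, 220, 221, 221]
col [222, 223, 222, 220, 222, 222, 223, 230, 196, 137, 106, 27, 144, 224, 229, 226, 224, 226, 226, 225, 225, 226, 226, 226, 226, 227, 226, 226, 227, 227, 227, 227, 228, 228, 227, 227, 227, 228, 227, 228, 228, 228, 229, 228, 228, 228, 227, 229, 229, 229, 231, 232, 228, 189, 201, 235, 231, 230, 230, 229, 230, 230, 230, 230, 230, 229, 230, 231, 230, 230, 230, 231, 231, 233, 233, 190, 95, 152, 232, 236, 232, 231, 232, 232, 232, 232, 232, 232, 232, 232, 232, 233, 232, 233, 232, 232, 232, 232, 233, 232, 233, 232, 232, 232, 232, 233, 233, 232, 232, 232, 232, 232, 232, 231, 232, 233, 238, 210, 128, 198, 240, 232, 231, 231, 230, 231, 232, 231, 230, 229]
```

>>> servo_tool(
  targets=[
    {"dx": 0.1, "dy": -3, "dz": -1, "spin": 0.01, "grip": 35},
    {"dx": 0.2, "dy": -6, "dz": -3, "spin": 0.02, "grip": 35},
    {"dx": 0.3, "dy": -9, "dz": -5, "spin": 0.04, "grip": 35},
    {"dx": 0.3, "dy": -12, "dz": -7.5, "spin": 0.04, "grip": 35},
    {"dx": 0.3, "dy": -14.5, "dz": -10, "spin": 0.04, "grip": 35},
    {"dx": 0.3, "dy": -15.7, "dz": -13, "spin": 0.04, "grip": 35},
    {"dx": 0.28, "dy": -15.7, "dz": -15.5, "spin": 0.04, "grip": 35},
    {"dx": 0.28, "dy": -15.7, "dz": -17, "spin": 0.04, "grip": 35},
    {"dx": 0.28, "dy": -15.7, "dz": -17.5, "spin": 0.04, "grip": 35},
    {"dx": 0.28, "dy": -15.7, "dz": -17.5, "spin": 0.04, "grip": 35},
  ],
)

```text
time_s: 8.75
tcp_pos: [0.62, -0.1961, 0.0775]
eef_rot: [179.9, 0.0, -87.7]
contact_force: [-0.1, 0.2, -0.1]
gripper_width: 0.0398
```

>>> servo_tool(
  targets=[
    {"dx": 0.07, "dy": 0, "dz": -0.6, "spin": 0, "grip": 35},
    {"dx": 0.07, "dy": -0.03, "dz": -1.2, "spin": 0, "grip": 35},
    {"dx": 0.07, "dy": -0.03, "dz": -1.6, "spin": 0, "grip": 35},
    {"dx": 0.07, "dy": -0.03, "dz": -1.9, "spin": 0, "grip": 35},
    {"dx": 0.07, "dy": -0.03, "dz": -2.1, "spin": 0, "grip": 35},
    {"dx": 0.07, "dy": -0.03, "dz": -2.3, "spin": 0, "grip": 35},
    {"dx": 0.07, "dy": -0.03, "dz": -2.5, "spin": 0, "grip": 35},
    {"dx": 0.07, "dy": -0.03, "dz": -2.65, "spin": 0, "grip": 35},
    {"dx": 0.07, "dy": -0.03, "dz": -2.75, "spin": 0, "grip": 35},
    {"dx": 0.07, "dy": -0.03, "dz": -2.75, "spin": 0, "grip": 35},
  ],
)

```text
time_s: 9.58
tcp_pos: [0.6216, -0.1966, 0.0509]
eef_rot: [180.0, 0.0, -87.7]
contact_force: [0.7, -0.5, -0.4]
gripper_width: 0.04
```

>>> servo_tool(
  targets=[
    {"dx": -0.03, "dy": 0, "dz": -0.1, "spin": 0, "grip": 35},
    {"dx": -0.03, "dy": 0, "dz": -0.2, "spin": 0, "grip": 35},
    {"dx": -0.03, "dy": 0, "dz": -0.3, "spin": 0, "grip": 35},
    {"dx": -0.03, "dy": 0, "dz": -0.38, "spin": 0, "grip": 35},
    {"dx": -0.03, "dy": 0, "dz": -0.38, "spin": 0, "grip": 35},
    {"dx": -0.03, "dy": 0, "dz": -0.38, "spin": 0, "grip": 35},
    {"dx": -0.03, "dy": 0, "dz": -0.38, "spin": 0, "grip": 35},
    {"dx": -0.03, "dy": 0, "dz": -0.38, "spin": 0, "grip": 35},
    {"dx": -0.03, "dy": 0, "dz": -0.38, "spin": 0, "grip": 35},
    {"dx": -0.03, "dy": 0, "dz": -0.38, "spin": 0, "grip": 35},
  ],
)

```text
time_s: 10.42
tcp_pos: [0.6214, -0.1966, 0.0473]
eef_rot: [-180.0, 0.0, -87.7]
contact_force: [1.1, -0.3, 0.4]
gripper_width: 0.0396
```

>>> servo_tool(
  targets=[
    {"dx": 0, "dy": 0, "dz": 0, "spin": 0, "grip": 75},
    {"dx": 0, "dy": 0, "dz": 0, "spin": 0, "grip": 75},
    {"dx": 0, "dy": 0, "dz": 0, "spin": 0, "grip": 75},
    {"dx": 0, "dy": 0, "dz": 0.8, "spin": 0, "grip": 75},
    {"dx": 0, "dy": 0, "dz": 2.5, "spin": 0, "grip": 75},
    {"dx": 0, "dy": 0, "dz": 5, "spin": 0, "grip": 75},
    {"dx": 0, "dy": 1, "dz": 8, "spin": -0.12, "grip": 75},
    {"dx": -1, "dy": 2, "dz": 10, "spin": -0.24, "grip": 75},
    {"dx": -3, "dy": 3, "dz": 10, "spin": -0.36, "grip": 75},
    {"dx": -5.5, "dy": 4.5, "dz": 10, "spin": -0.48, "grip": 75},
  ],
)

```text
time_s: 11.25
tcp_pos: [0.5676, -0.1516, 0.1493]
eef_rot: [-179.8, 0.1, -115.6]
contact_force: [-0.3, 1.0, 0.1]
gripper_width: 0.0656
```

>>> servo_tool(
  targets=[
    {"dx": -2, "dy": 1.5, "dz": 0, "spin": -0.12, "grip": 80},
    {"dx": -4.5, "dy": 3, "dz": 0, "spin": -0.24, "grip": 80},
    {"dx": -7, "dy": 4.5, "dz": -1, "spin": -0.36, "grip": 80},
    {"dx": -9, "dy": 6, "dz": -2, "spin": -0.48, "grip": 80},
    {"dx": -10.4, "dy": 6.8, "dz": -4, "spin": -0.6, "grip": 80},
    {"dx": -10.4, "dy": 6.8, "dz": -6, "spin": -0.72, "grip": 80},
    {"dx": -10.4, "dy": 6.8, "dz": -8, "spin": -0.84, "grip": 80},
    {"dx": -10.4, "dy": 6.8, "dz": -10, "spin": -0.96, "grip": 80},
    {"dx": -10.4, "dy": 6.8, "dz": -11, "spin": -1.08, "grip": 80},
    {"dx": -10.4, "dy": 6.8, "dz": -11, "spin": -1.09, "grip": 80},
  ],
)

```text
time_s: 12.08
tcp_pos: [0.4611, -0.0837, 0.0359]
eef_rot: [-180.0, -0.2, -178.0]
contact_force: [-0.3, -0.4, -0.4]
gripper_width: 0.0698
```

>>> servo_tool(
  squeeze=5,
  targets=[
    {"dx": 0.1, "dy": 0, "dz": -1, "spin": 0, "grip": 80},
    {"dx": 0.1, "dy": 0, "dz": -1.8, "spin": 0, "grip": 80},
    {"dx": 0.1, "dy": 0, "dz": -2.25, "spin": 0, "grip": 80},
    {"dx": 0.1, "dy": 0, "dz": -2.25, "spin": 0, "grip": 60},
    {"dx": 0.1, "dy": 0, "dz": -2.25, "spin": 0, "grip": 45},
    {"dx": 0.1, "dy": 0, "dz": -2.25, "spin": 0, "grip": 42},
    {"dx": 0.1, "dy": 0, "dz": -2.25, "spin": 0, "grip": 42},
    {"dx": 0.1, "dy": 0, "dz": -2.25, "spin": 0, "grip": 42},
    {"dx": 0.1, "dy": 0, "dz": -2.25, "spin": 0, "grip": 42},
    {"dx": 0.1, "dy": 0, "dz": -2.25, "spin": 0, "grip": 42},
  ],
)

```text
time_s: 12.92
tcp_pos: [0.4637, -0.0835, 0.0152]
eef_rot: [180.0, 0.0, -177.6]
contact_force: [-0.8, 0.8, 4.7]
gripper_width: 0.0438
```

>>> servo_tool(
  targets=[
    {"dx": 0, "dy": 0, "dz": 0, "spin": 0, "grip": 80},
    {"dx": 0, "dy": 0, "dz": 0, "spin": 0, "grip": 80},
    {"dx": 0, "dy": 0, "dz": 1, "spin": 0, "grip": 80},
    {"dx": 0, "dy": 0, "dz": 3, "spin": 0.12, "grip": 80},
    {"dx": 0, "dy": 0, "dz": 3, "spin": 0.245, "grip": 80},
    {"dx": 0, "dy": 0, "dz": 3, "spin": 0.37, "grip": 80},
    {"dx": 0, "dy": 0, "dz": 3, "spin": 0.495, "grip": 80},
    {"dx": 0, "dy": 0, "dz": 3, "spin": 0.62, "grip": 80},
    {"dx": 0, "dy": 0, "dz": 3, "spin": 0.745, "grip": 80},
    {"dx": 0, "dy": 0, "dz": 3, "spin": 0.87, "grip": 80},
  ],
)

```text
time_s: 13.75
tcp_pos: [0.4632, -0.0836, 0.0446]
eef_rot: [180.0, -0.0, -127.5]
contact_force: [0.1, -0.2, 0.4]
gripper_width: 0.07
```

>>> servo_tool(
  targets=[
    {"dx": 0, "dy": 0, "dz": 0, "spin": 0.125, "grip": 80},
    {"dx": 0, "dy": 0, "dz": 0, "spin": 0.25, "grip": 80},
    {"dx": 0, "dy": 0, "dz": 0, "spin": 0.375, "grip": 80},
    {"dx": 0, "dy": 0, "dz": 0, "spin": 0.5, "grip": 80},
    {"dx": 0, "dy": 0, "dz": 0, "spin": 0.625, "grip": 80},
    {"dx": 0, "dy": 0, "dz": -1.5, "spin": 0.7, "grip": 80},
    {"dx": 0, "dy": 0, "dz": -2.6, "spin": 0.7, "grip": 80},
    {"dx": 0, "dy": 0, "dz": -3.0, "spin": 0.7, "grip": 80},
    {"dx": 0, "dy": 0, "dz": -3.0, "spin": 0.7, "grip": 80},
    {"dx": 0, "dy": 0, "dz": -3.0, "spin": 0.7, "grip": 45},
  ],
)

```text
time_s: 14.58
tcp_pos: [0.4633, -0.0836, 0.0148]
eef_rot: [180.0, -0.0, -87.7]
contact_force: [-0.7, 0.1, -0.7]
gripper_width: 0.0671
```

>>> servo_tool(
  squeeze=12,
  targets=[
    {"dx": 0, "dy": 0, "dz": 0, "spin": 0, "grip": 40},
    {"dx": 0, "dy": 0, "dz": 0, "spin": 0, "grip": 40},
    {"dx": 0, "dy": 0, "dz": 0, "spin": 0, "grip": 40},
    {"dx": 0, "dy": 0, "dz": 0, "spin": 0, "grip": 40},
    {"dx": 0, "dy": 0, "dz": 0, "spin": 0, "grip": 40},
    {"dx": 0, "dy": 0, "dz": 0, "spin": 0, "grip": 40},
    {"dx": 0, "dy": 0, "dz": 1, "spin": 0, "grip": 40},
    {"dx": 0, "dy": 0, "dz": 3, "spin": 0, "grip": 40},
    {"dx": 0, "dy": 0, "dz": 6, "spin": 0, "grip": 40},
    {"dx": 0, "dy": 0, "dz": 9, "spin": 0, "grip": 40},
  ],
)

```text
time_s: 15.42
tcp_pos: [0.4624, -0.0838, 0.1052]
eef_rot: [179.9, -0.0, -87.7]
contact_force: [1.1, -0.0, -1.0]
gripper_width: 0.0432
```

>>> servo_tool(
  targets=[
    {"dx": 1, "dy": 0.4, "dz": 3, "spin": 0, "grip": 40},
    {"dx": 3, "dy": 1, "dz": 5.5, "spin": 0, "grip": 40},
    {"dx": 5.5, "dy": 1.6, "dz": 8, "spin": 0, "grip": 40},
    {"dx": 8, "dy": 2.2, "dz": 10.5, "spin": 0, "grip": 40},
    {"dx": 10.5, "dy": 2.8, "dz": 12.5, "spin": 0, "grip": 40},
    {"dx": 13, "dy": 3.5, "dz": 14, "spin": 0, "grip": 40},
    {"dx": 15, "dy": 4.2, "dz": 14.5, "spin": 0, "grip": 40},
    {"dx": 15.6, "dy": 4.4, "dz": 14.5, "spin": 0, "grip": 40},
    {"dx": 15.6, "dy": 4.4, "dz": 14.5, "spin": 0, "grip": 40},
    {"dx": 15.6, "dy": 4.4, "dz": 14.5, "spin": 0, "grip": 40},
  ],
)

```text
time_s: 16.25
tcp_pos: [0.6185, -0.0396, 0.2485]
eef_rot: [179.9, 0.0, -87.7]
contact_force: [-0.4, -0.0, -0.5]
gripper_width: 0.0438
```

```bash
python3 look.py w4 | head -5
python3 - <<'E'
import cv2
a=cv2.imread("pics/w4.png");cv2.imwrite("pics/w4c.png",cv2.resize(a[:200,180:460],None,fx=2.8,fy=2.8,interpolation=cv2.INTER_CUBIC))
E
```

```text
16.25 [ 0.6185 -0.0396  0.2485] [179.87   0.   -87.71] [-0.38 -0.02 -0.52]
[[-0.999, -0.037, -0.013, 0.622], [-0.039, 0.963, 0.267, -0.112], [0.002, 0.267, -0.964, 0.407], [0.0, 0.0, 0.0, 1.0]] [[295.6, 0.0, 320.5], [0.0, 295.6, 197.0], [0.0, 0.0, 1.0]]
square_lantern 0.83 [303.  11. 346.  58.] 323.8 33.6 [ 0.6206 -0.203   0.026 ] rect [ 620.4 -202.6] [44.5 47. ] 2.3
carrier 0.77 [283.   0. 364. 136.] 323.1 72.4 [ 0.6197 -0.1587  0.045 ] rect [ 619.9 -159.3] [ 90.9 143.4] 2.5
tray 0.74 [393.  77. 499. 244.] 443.2 150.3 [ 0.4564 -0.0731  0.013 ] rect [455.5 -51.3] [227.1 116.1] 89.9
```

View pics/w4c.png

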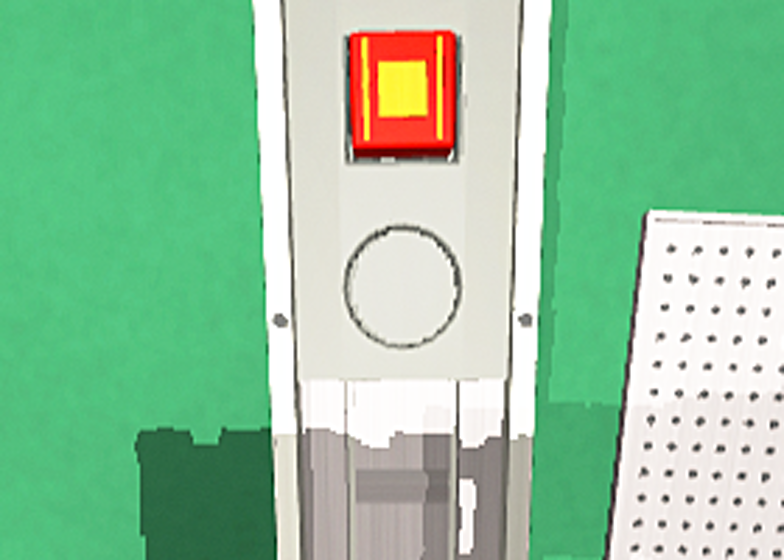

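Viewed 6. The square lantern is seated in its pocket (crop 402,95), and the round pocket is centred at about (403,286).

Run:
```python
from h import *
import pickle
c,a=pickle.load(open("w4.pkl","rb"))
f=lambda p:ray("wrist",180+(p[0]+.5)/2.8-.5,(p[1]+.5)/2.8-.5,.045,c)[:2]*1000
ci=np.array([f(p) for p in [(403,225),(403,348),(345,287),(461,287)]]);print(ci.round(1).tolist(),ci.mean(0).round(1))
```

```text
[[618.8, -150.6], [616.8, -101.7], [642.0, -125.5], [593.6, -127.4]] [ 617.8 -126.3]
```

>>> servo_tool(
  targets=[
    {"dx": 0, "dy": -2.5, "dz": -1, "spin": 0, "grip": 40},
    {"dx": 0, "dy": -5, "dz": -3, "spin": 0, "grip": 40},
    {"dx": 0, "dy": -7.5, "dz": -5, "spin": 0, "grip": 40},
    {"dx": -0.06, "dy": -8.67, "dz": -8, "spin": 0, "grip": 40},
    {"dx": -0.06, "dy": -8.67, "dz": -11, "spin": 0, "grip": 40},
    {"dx": -0.06, "dy": -8.67, "dz": -14, "spin": 0, "grip": 40},
    {"dx": -0.06, "dy": -8.67, "dz": -16, "spin": 0, "grip": 40},
    {"dx": -0.06, "dy": -8.67, "dz": -17, "spin": 0, "grip": 40},
    {"dx": -0.06, "dy": -8.67, "dz": -17, "spin": 0, "grip": 40},
    {"dx": -0.06, "dy": -8.67, "dz": -17, "spin": 0, "grip": 40},
  ],
)

```text
time_s: 17.33
tcp_pos: [0.6191, -0.1264, 0.0804]
eef_rot: [-180.0, -0.0, -87.7]
contact_force: [-0.6, -0.1, 0.3]
gripper_width: 0.0435
```

>>> servo_tool(
  targets=[
    {"dx": -0.1, "dy": 0, "dz": -0.6, "spin": 0, "grip": 40},
    {"dx": -0.1, "dy": 0, "dz": -1.2, "spin": 0, "grip": 40},
    {"dx": -0.1, "dy": 0, "dz": -1.6, "spin": 0, "grip": 40},
    {"dx": -0.1, "dy": 0, "dz": -1.9, "spin": 0, "grip": 40},
    {"dx": -0.1, "dy": 0, "dz": -2.1, "spin": 0, "grip": 40},
    {"dx": -0.1, "dy": 0, "dz": -2.3, "spin": 0, "grip": 40},
    {"dx": -0.1, "dy": 0, "dz": -2.5, "spin": 0, "grip": 40},
    {"dx": -0.1, "dy": 0, "dz": -2.7, "spin": 0, "grip": 40},
    {"dx": -0.1, "dy": 0, "dz": -2.85, "spin": 0, "grip": 40},
    {"dx": -0.1, "dy": 0, "dz": -2.85, "spin": 0, "grip": 40},
  ],
)

```text
time_s: 18.17
tcp_pos: [0.6176, -0.1263, 0.0509]
eef_rot: [180.0, 0.0, -87.7]
contact_force: [0.5, 0.5, -0.8]
gripper_width: 0.0433
```

>>> servo_tool(
  targets=[
    {"dx": 0, "dy": 0, "dz": -0.1, "spin": 0, "grip": 40},
    {"dx": 0, "dy": 0, "dz": -0.2, "spin": 0, "grip": 40},
    {"dx": 0, "dy": 0, "dz": -0.27, "spin": 0, "grip": 40},
    {"dx": 0, "dy": 0, "dz": -0.27, "spin": 0, "grip": 40},
    {"dx": 0, "dy": 0, "dz": -0.27, "spin": 0, "grip": 70},
    {"dx": 0, "dy": 0, "dz": -0.27, "spin": 0, "grip": 70},
    {"dx": 0, "dy": 0, "dz": -0.27, "spin": 0, "grip": 70},
    {"dx": 0, "dy": 0, "dz": 0.5, "spin": 0, "grip": 70},
    {"dx": 0, "dy": 0, "dz": 2.5, "spin": 0, "grip": 70},
    {"dx": 0, "dy": 0, "dz": 5, "spin": 0, "grip": 70},
  ],
)

```text
time_s: 19.0
tcp_pos: [0.6165, -0.1263, 0.1007]
eef_rot: [179.8, 0.0, -87.7]
contact_force: [-0.1, 0.1, 0.7]
gripper_width: 0.0611
```

>>> servo_tool(
  targets=[
    {"dx": 0, "dy": 1.5, "dz": 3, "spin": 0, "grip": 30},
    {"dx": 0, "dy": 4, "dz": 6, "spin": 0, "grip": 0},
    {"dx": 0.1, "dy": 6.5, "dz": 9, "spin": 0, "grip": 0},
    {"dx": 0.1, "dy": 8.5, "dz": 12, "spin": 0, "grip": 0},
    {"dx": 0.1, "dy": 8.5, "dz": 15, "spin": 0, "grip": 0},
    {"dx": 0.1, "dy": 8.5, "dz": 15, "spin": 0, "grip": 0},
    {"dx": 0.1, "dy": 8.5, "dz": 15, "spin": 0, "grip": 0},
    {"dx": 0.1, "dy": 8.5, "dz": 15, "spin": 0, "grip": 0},
    {"dx": 0.1, "dy": 8.5, "dz": 15, "spin": 0, "grip": 0},
    {"dx": 0.1, "dy": 8.5, "dz": 15, "spin": 0, "grip": 0},
  ],
)

```text
time_s: 19.83
tcp_pos: [0.6181, -0.0417, 0.25]
eef_rot: [179.9, -0.0, -87.7]
contact_force: [-0.6, 1.1, 0.9]
gripper_width: 0.0023
```

```bash
python3 look.py w5 | grep -v tray
python3 - <<'E'
import cv2
a=cv2.imread("pics/w5.png");cv2.imwrite("pics/w5c.png",cv2.resize(a[:230,180:460],None,fx=2.6,fy=2.6,interpolation=cv2.INTER_CUBIC))
E
```

```text
19.8333 [ 0.6181 -0.0417  0.25  ] [ 1.7988e+02 -2.0000e-02 -8.7740e+01] [-0.62  1.09  0.89]
[[-0.999, -0.037, -0.013, 0.621], [-0.039, 0.963, 0.266, -0.114], [0.002, 0.267, -0.964, 0.409], [0.0, 0.0, 0.0, 1.0]] [[295.6, 0.0, 320.5], [0.0, 295.6, 197.0], [0.0, 0.0, 1.0]]
round_lantern 0.82 [303.  85. 343. 128.] 323.8 103.8 [ 0.6169 -0.1276  0.026 ] rect [ 616.6 -126.9] [47.1 47.2] 2.2
square_lantern 0.92 [473. 286. 512. 301.] 493.5 291.6 [0.3556 0.1272 0.026 ] rect [357.3 129.6] [53.3 27. ] 2.1
square_lantern 0.57 [304.  14. 344.  62.] 322.6 36.3 [ 0.6214 -0.2027  0.026 ] rect [ 621.9 -202. ] [44.5 45.3] 2.3
carrier 0.86 [282.   0. 364. 138.] 322.7 67.9 [ 0.62   -0.1658  0.045 ] rect [ 619.4 -161. ] [ 90.7 145.4] 2.5
```

View pics/w5c.png

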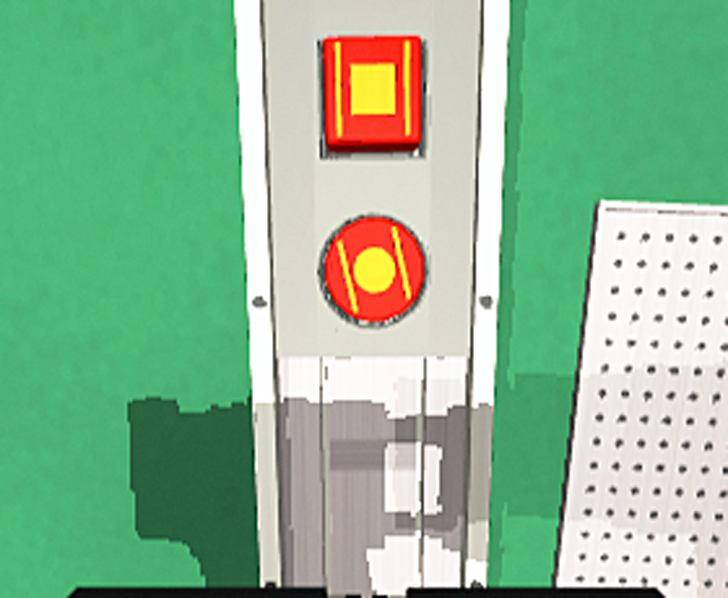

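Viewed 7. Both lanterns sit in their pockets, square at crop (373,92) and round at (374,270). Next I go behind the tab.

>>> servo_tool(
  targets=[
    {"dx": 0.1, "dy": -3.5, "dz": -1, "spin": 0, "grip": 0},
    {"dx": 0.2, "dy": -7, "dz": -3, "spin": 0, "grip": 0},
    {"dx": 0.3, "dy": -10.5, "dz": -5, "spin": 0, "grip": 0},
    {"dx": 0.4, "dy": -14, "dz": -7, "spin": 0, "grip": 0},
    {"dx": 0.5, "dy": -17.5, "dz": -9, "spin": 0, "grip": 0},
    {"dx": 0.6, "dy": -21, "dz": -10, "spin": 0, "grip": 0},
    {"dx": 0.6, "dy": -24.5, "dz": -11, "spin": 0, "grip": 0},
    {"dx": 0.6, "dy": -25.8, "dz": -13, "spin": 0, "grip": 0},
    {"dx": 0.6, "dy": -25.8, "dz": -15, "spin": 0, "grip": 0},
    {"dx": 0.6, "dy": -25.8, "dz": -17, "spin": 0, "grip": 0},
  ],
)

```text
time_s: 20.92
tcp_pos: [0.6243, -0.301, 0.0799]
eef_rot: [180.0, 0.0, -87.9]
contact_force: [-0.2, 0.4, -0.3]
gripper_width: 0.0003
```

>>> servo_tool(
  targets=[
    {"dx": 0, "dy": 0, "dz": -1.5, "spin": 0, "grip": 0},
    {"dx": 0, "dy": 0, "dz": -2.8, "spin": 0, "grip": 0},
    {"dx": 0, "dy": 0, "dz": -3.5, "spin": 0, "grip": 0},
    {"dx": 0, "dy": 0.4, "dz": -3.5, "spin": 0, "grip": 0},
    {"dx": 0, "dy": 0.8, "dz": -3.5, "spin": 0, "grip": 0},
    {"dx": -0.05, "dy": 1.2, "dz": -3.5, "spin": 0, "grip": 0},
    {"dx": -0.06, "dy": 1.6, "dz": -3.5, "spin": 0, "grip": 0},
    {"dx": -0.08, "dy": 2, "dz": -3.5, "spin": 0, "grip": 0},
    {"dx": -0.1, "dy": 2.3, "dz": -3.5, "spin": 0, "grip": 0},
    {"dx": -0.1, "dy": 2.5, "dz": -3.5, "spin": 0, "grip": 0},
  ],
)

```text
time_s: 21.75
tcp_pos: [0.624, -0.2737, 0.0469]
eef_rot: [-180.0, -0.0, -87.7]
contact_force: [0.1, -0.7, 0.6]
gripper_width: 0.0005
```

>>> servo_tool(
  targets=[
    {"dx": 0, "dy": 0.2, "dz": 0, "spin": 0, "grip": 0},
    {"dx": 0, "dy": 0.4, "dz": 0, "spin": 0, "grip": 0},
    {"dx": -0.02, "dy": 0.6, "dz": 0, "spin": 0, "grip": 0},
    {"dx": -0.03, "dy": 0.8, "dz": 0, "spin": 0, "grip": 0},
    {"dx": -0.04, "dy": 1.0, "dz": 0, "spin": 0, "grip": 0},
    {"dx": -0.05, "dy": 1.2, "dz": 0, "spin": 0, "grip": 0},
    {"dx": -0.06, "dy": 1.4, "dz": 0, "spin": 0, "grip": 0},
    {"dx": -0.06, "dy": 1.6, "dz": 0, "spin": 0, "grip": 0},
    {"dx": -0.07, "dy": 1.8, "dz": 0, "spin": 0, "grip": 0},
    {"dx": -0.08, "dy": 2.0, "dz": 0, "spin": 0, "grip": 0},
  ],
)

```text
time_s: 22.58
tcp_pos: [0.6232, -0.255, 0.0469]
eef_rot: [-179.9, -0.0, -87.7]
contact_force: [-0.2, -2.1, 1.5]
gripper_width: 0.0003
```

>>> servo_tool(
  targets=[
    {"dx": -0.02, "dy": 0.4, "dz": 0, "spin": 0, "grip": 0},
    {"dx": -0.03, "dy": 0.8, "dz": 0, "spin": 0, "grip": 0},
    {"dx": -0.05, "dy": 1.2, "dz": 0, "spin": 0, "grip": 0},
    {"dx": -0.06, "dy": 1.6, "dz": 0, "spin": 0, "grip": 0},
    {"dx": -0.08, "dy": 2.0, "dz": 0, "spin": 0, "grip": 0},
    {"dx": -0.1, "dy": 2.4, "dz": 0, "spin": 0, "grip": 0},
    {"dx": -0.11, "dy": 2.8, "dz": 0, "spin": 0, "grip": 0},
    {"dx": -0.13, "dy": 3.2, "dz": 0, "spin": 0, "grip": 0},
    {"dx": -0.14, "dy": 3.6, "dz": 0, "spin": 0, "grip": 0},
    {"dx": -0.16, "dy": 4.0, "dz": 0, "spin": 0, "grip": 0},
  ],
)

```text
time_s: 23.42
tcp_pos: [0.6212, -0.2138, 0.0462]
eef_rot: [180.0, 0.0, -87.7]
contact_force: [0.2, -1.6, 1.2]
gripper_width: 0.0002
```

Run:
```python
from h import *
for i in range(4):
    a=r.capture("top");s=r.get_state();print(s["time_s"],np.round(s["tcp_pos"],4),np.round(s["contact_force"],2))
d=r.cut_out("carrier","top")
for x in d[:2]: print(x["p"],x["extent"])
cv2.imwrite("pics/t6.png",cv2.resize(a[100:260,200:460],None,fx=3,fy=3,interpolation=cv2.INTER_CUBIC))
```

```text
23.4667 [ 0.6212 -0.2131  0.0461] [-0.61 -0.21 -0.66]
23.5167 [ 0.6212 -0.2133  0.0461] [ 0.54 -0.18  0.01]
23.5667 [ 0.6212 -0.2136  0.0461] [ 1.02 -0.38 -0.86]
23.6167 [ 0.6213 -0.2138  0.0461] [ 0.06 -0.38 -0.45]
0.76 [350.3, 141.8, 378.9, 170.4]
```

View pics/t6.png

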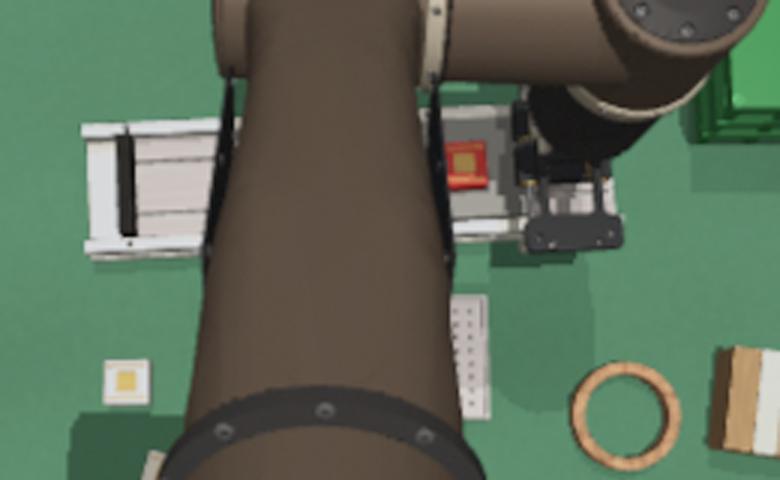

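Viewed 8. The carrier is sliding with the tool at about 2 N of drag, and the square lantern is still seated. I push on to just short of the search zone.

>>> servo_tool(
  targets=[
    {"dx": -0.02, "dy": 0.5, "dz": 0, "spin": 0, "grip": 0},
    {"dx": -0.04, "dy": 1.1, "dz": 0, "spin": 0, "grip": 0},
    {"dx": -0.07, "dy": 1.7, "dz": 0, "spin": 0, "grip": 0},
    {"dx": -0.09, "dy": 2.3, "dz": 0, "spin": 0, "grip": 0},
    {"dx": -0.12, "dy": 2.9, "dz": 0, "spin": 0, "grip": 0},
    {"dx": -0.14, "dy": 3.5, "dz": 0, "spin": 0, "grip": 0},
    {"dx": -0.16, "dy": 4.1, "dz": 0, "spin": 0, "grip": 0},
    {"dx": -0.19, "dy": 4.7, "dz": 0, "spin": 0, "grip": 0},
    {"dx": -0.21, "dy": 5.3, "dz": 0, "spin": 0, "grip": 0},
    {"dx": -0.24, "dy": 5.9, "dz": 0, "spin": 0, "grip": 0},
  ],
)

```text
time_s: 24.5
tcp_pos: [0.6189, -0.1546, 0.0462]
eef_rot: [180.0, -0.0, -87.7]
contact_force: [-0.2, -2.0, -0.6]
gripper_width: 0.0007
```

>>> servo_tool(
  targets=[
    {"dx": 0, "dy": 0.1, "dz": 0, "spin": 0, "grip": 0},
    {"dx": 0, "dy": 0.2, "dz": 0, "spin": 0, "grip": 0},
    {"dx": -0.01, "dy": 0.3, "dz": 0, "spin": 0, "grip": 0},
    {"dx": -0.02, "dy": 0.4, "dz": 0, "spin": 0, "grip": 0},
    {"dx": -0.02, "dy": 0.5, "dz": 0, "spin": 0, "grip": 0},
    {"dx": -0.02, "dy": 0.55, "dz": 0, "spin": 0, "grip": 0},
    {"dx": -0.02, "dy": 0.6, "dz": 0, "spin": 0, "grip": 0},
    {"dx": -0.03, "dy": 0.65, "dz": 0, "spin": 0, "grip": 0},
    {"dx": -0.03, "dy": 0.7, "dz": 0, "spin": 0, "grip": 0},
    {"dx": -0.03, "dy": 0.75, "dz": 0, "spin": 0, "grip": 0},
  ],
)

```text
time_s: 25.33
tcp_pos: [0.6188, -0.1478, 0.0464]
eef_rot: [-180.0, -0.0, -87.7]
contact_force: [-0.6, -1.6, 0.7]
gripper_width: 0.0004
```

>>> servo_tool(
  targets=[
    {"dx": 0, "dy": 0.06, "dz": 0, "spin": 0, "grip": 0},
    {"dx": 0, "dy": 0.12, "dz": 0, "spin": 0, "grip": 0},
    {"dx": -0.01, "dy": 0.18, "dz": 0, "spin": 0, "grip": 0},
    {"dx": -0.01, "dy": 0.24, "dz": 0, "spin": 0, "grip": 0},
    {"dx": -0.01, "dy": 0.3, "dz": 0, "spin": 0, "grip": 0},
    {"dx": -0.01, "dy": 0.36, "dz": 0, "spin": 0, "grip": 0},
    {"dx": -0.02, "dy": 0.42, "dz": 0, "spin": 0, "grip": 0},
    {"dx": -0.02, "dy": 0.48, "dz": 0, "spin": 0, "grip": 0},
    {"dx": -0.02, "dy": 0.54, "dz": 0, "spin": 0, "grip": 0},
    {"dx": -0.02, "dy": 0.6, "dz": 0, "spin": 0, "grip": 0},
  ],
)

```text
time_s: 26.17
tcp_pos: [0.6183, -0.1417, 0.0461]
eef_rot: [180.0, 0.0, -87.7]
contact_force: [-0.4, -1.7, 0.2]
gripper_width: 0.0005
```

>>> servo_tool(
  targets=[
    {"dx": 0, "dy": 0.06, "dz": 0, "spin": 0, "grip": 0},
    {"dx": 0, "dy": 0.12, "dz": 0, "spin": 0, "grip": 0},
    {"dx": -0.01, "dy": 0.18, "dz": 0, "spin": 0, "grip": 0},
    {"dx": -0.01, "dy": 0.24, "dz": 0, "spin": 0, "grip": 0},
    {"dx": -0.01, "dy": 0.3, "dz": 0, "spin": 0, "grip": 0},
    {"dx": -0.01, "dy": 0.36, "dz": 0, "spin": 0, "grip": 0},
    {"dx": -0.02, "dy": 0.42, "dz": 0, "spin": 0, "grip": 0},
    {"dx": -0.02, "dy": 0.48, "dz": 0, "spin": 0, "grip": 0},
    {"dx": -0.02, "dy": 0.54, "dz": 0, "spin": 0, "grip": 0},
    {"dx": -0.02, "dy": 0.6, "dz": 0, "spin": 0, "grip": 0},
  ],
)

```text
time_s: 27.0
tcp_pos: [0.6182, -0.1357, 0.0462]
eef_rot: [180.0, 0.0, -87.7]
contact_force: [-0.7, -2.5, -1.6]
gripper_width: 0.0006
```

>>> servo_tool(
  targets=[
    {"dx": 0, "dy": 0.06, "dz": 0, "spin": 0, "grip": 0},
    {"dx": 0, "dy": 0.12, "dz": 0, "spin": 0, "grip": 0},
    {"dx": -0.01, "dy": 0.18, "dz": 0, "spin": 0, "grip": 0},
    {"dx": -0.01, "dy": 0.24, "dz": 0, "spin": 0, "grip": 0},
    {"dx": -0.01, "dy": 0.3, "dz": 0, "spin": 0, "grip": 0},
    {"dx": -0.01, "dy": 0.36, "dz": 0, "spin": 0, "grip": 0},
    {"dx": -0.02, "dy": 0.42, "dz": 0, "spin": 0, "grip": 0},
    {"dx": -0.02, "dy": 0.48, "dz": 0, "spin": 0, "grip": 0},
    {"dx": -0.02, "dy": 0.54, "dz": 0, "spin": 0, "grip": 0},
    {"dx": -0.02, "dy": 0.6, "dz": 0, "spin": 0, "grip": 0},
  ],
)

```text
time_s: 27.83
tcp_pos: [0.6181, -0.1297, 0.0463]
eef_rot: [-180.0, 0.0, -87.7]
contact_force: [0.7, -2.1, -1.2]
gripper_width: 0.0005
```

>>> servo_tool(
  targets=[
    {"dx": 0, "dy": 0.06, "dz": 0, "spin": 0, "grip": 0},
    {"dx": 0, "dy": 0.12, "dz": 0, "spin": 0, "grip": 0},
    {"dx": -0.01, "dy": 0.18, "dz": 0, "spin": 0, "grip": 0},
    {"dx": -0.01, "dy": 0.24, "dz": 0, "spin": 0, "grip": 0},
    {"dx": -0.01, "dy": 0.3, "dz": 0, "spin": 0, "grip": 0},
    {"dx": -0.01, "dy": 0.36, "dz": 0, "spin": 0, "grip": 0},
    {"dx": -0.02, "dy": 0.42, "dz": 0, "spin": 0, "grip": 0},
    {"dx": -0.02, "dy": 0.48, "dz": 0, "spin": 0, "grip": 0},
    {"dx": -0.02, "dy": 0.54, "dz": 0, "spin": 0, "grip": 0},
    {"dx": -0.02, "dy": 0.6, "dz": 0, "spin": 0, "grip": 0},
  ],
)

```text
time_s: 28.67
tcp_pos: [0.6179, -0.1237, 0.0463]
eef_rot: [-180.0, 0.0, -87.7]
contact_force: [-0.2, -1.9, 0.2]
gripper_width: 0.0004
```

>>> servo_tool(
  targets=[
    {"dx": 0, "dy": 0.06, "dz": 0, "spin": 0, "grip": 0},
    {"dx": 0, "dy": 0.12, "dz": 0, "spin": 0, "grip": 0},
    {"dx": -0.01, "dy": 0.18, "dz": 0, "spin": 0, "grip": 0},
    {"dx": -0.01, "dy": 0.24, "dz": 0, "spin": 0, "grip": 0},
    {"dx": -0.01, "dy": 0.3, "dz": 0, "spin": 0, "grip": 0},
    {"dx": -0.01, "dy": 0.36, "dz": 0, "spin": 0, "grip": 0},
    {"dx": -0.02, "dy": 0.42, "dz": 0, "spin": 0, "grip": 0},
    {"dx": -0.02, "dy": 0.48, "dz": 0, "spin": 0, "grip": 0},
    {"dx": -0.02, "dy": 0.54, "dz": 0, "spin": 0, "grip": 0},
    {"dx": -0.02, "dy": 0.6, "dz": 0, "spin": 0, "grip": 0},
  ],
)

```text
time_s: 29.5
tcp_pos: [0.6177, -0.1177, 0.0463]
eef_rot: [-180.0, 0.0, -87.7]
contact_force: [-0.3, -1.8, -1.7]
gripper_width: 0.0006
```

>>> servo_tool(
  targets=[
    {"dx": 0, "dy": 0.06, "dz": 0, "spin": 0, "grip": 0},
    {"dx": 0, "dy": 0.12, "dz": 0, "spin": 0, "grip": 0},
    {"dx": -0.01, "dy": 0.18, "dz": 0, "spin": 0, "grip": 0},
    {"dx": -0.01, "dy": 0.24, "dz": 0, "spin": 0, "grip": 0},
    {"dx": -0.01, "dy": 0.3, "dz": 0, "spin": 0, "grip": 0},
    {"dx": -0.01, "dy": 0.36, "dz": 0, "spin": 0, "grip": 0},
    {"dx": -0.02, "dy": 0.42, "dz": 0, "spin": 0, "grip": 0},
    {"dx": -0.02, "dy": 0.48, "dz": 0, "spin": 0, "grip": 0},
    {"dx": -0.02, "dy": 0.54, "dz": 0, "spin": 0, "grip": 0},
    {"dx": -0.02, "dy": 0.6, "dz": 0, "spin": 0, "grip": 0},
  ],
)

```text
time_s: 30.33
tcp_pos: [0.6174, -0.1117, 0.0463]
eef_rot: [180.0, -0.0, -87.7]
contact_force: [0.2, -1.6, -0.8]
gripper_width: 0.0002
```

>>> servo_tool(
  targets=[
    {"dx": 0, "dy": 0.06, "dz": 0, "spin": 0, "grip": 0},
    {"dx": 0, "dy": 0.12, "dz": 0, "spin": 0, "grip": 0},
    {"dx": -0.01, "dy": 0.18, "dz": 0, "spin": 0, "grip": 0},
    {"dx": -0.01, "dy": 0.24, "dz": 0, "spin": 0, "grip": 0},
    {"dx": -0.01, "dy": 0.3, "dz": 0, "spin": 0, "grip": 0},
    {"dx": -0.01, "dy": 0.36, "dz": 0, "spin": 0, "grip": 0},
    {"dx": -0.02, "dy": 0.42, "dz": 0, "spin": 0, "grip": 0},
    {"dx": -0.02, "dy": 0.48, "dz": 0, "spin": 0, "grip": 0},
    {"dx": -0.02, "dy": 0.54, "dz": 0, "spin": 0, "grip": 0},
    {"dx": -0.02, "dy": 0.6, "dz": 0, "spin": 0, "grip": 0},
  ],
)

```text
time_s: 31.17
tcp_pos: [0.6173, -0.1057, 0.0463]
eef_rot: [180.0, -0.0, -87.7]
contact_force: [-0.0, -2.4, -0.9]
gripper_width: 0.0002
```

>>> servo_tool(
  targets=[
    {"dx": 0, "dy": 0.06, "dz": 0, "spin": 0, "grip": 0},
    {"dx": 0, "dy": 0.12, "dz": 0, "spin": 0, "grip": 0},
    {"dx": -0.01, "dy": 0.18, "dz": 0, "spin": 0, "grip": 0},
    {"dx": -0.01, "dy": 0.24, "dz": 0, "spin": 0, "grip": 0},
    {"dx": -0.01, "dy": 0.3, "dz": 0, "spin": 0, "grip": 0},
    {"dx": -0.01, "dy": 0.36, "dz": 0, "spin": 0, "grip": 0},
    {"dx": -0.02, "dy": 0.42, "dz": 0, "spin": 0, "grip": 0},
    {"dx": -0.02, "dy": 0.48, "dz": 0, "spin": 0, "grip": 0},
    {"dx": -0.02, "dy": 0.54, "dz": 0, "spin": 0, "grip": 0},
    {"dx": -0.02, "dy": 0.6, "dz": 0, "spin": 0, "grip": 0},
  ],
)

```text
time_s: 32.0
tcp_pos: [0.617, -0.0997, 0.0463]
eef_rot: [180.0, -0.0, -87.7]
contact_force: [0.6, -1.1, -1.6]
gripper_width: 0.0006
```

>>> servo_tool(
  targets=[
    {"dx": 0, "dy": 0.06, "dz": 0, "spin": 0, "grip": 0},
    {"dx": 0, "dy": 0.12, "dz": 0, "spin": 0, "grip": 0},
    {"dx": -0.01, "dy": 0.18, "dz": 0, "spin": 0, "grip": 0},
    {"dx": -0.01, "dy": 0.24, "dz": 0, "spin": 0, "grip": 0},
    {"dx": -0.01, "dy": 0.3, "dz": 0, "spin": 0, "grip": 0},
    {"dx": -0.01, "dy": 0.36, "dz": 0, "spin": 0, "grip": 0},
    {"dx": -0.02, "dy": 0.42, "dz": 0, "spin": 0, "grip": 0},
    {"dx": -0.02, "dy": 0.48, "dz": 0, "spin": 0, "grip": 0},
    {"dx": -0.02, "dy": 0.54, "dz": 0, "spin": 0, "grip": 0},
    {"dx": -0.02, "dy": 0.6, "dz": 0, "spin": 0, "grip": 0},
  ],
)

```text
time_s: 32.83
tcp_pos: [0.6168, -0.0937, 0.0463]
eef_rot: [180.0, 0.0, -87.7]
contact_force: [0.6, -1.1, -1.3]
gripper_width: 0.0006
```

>>> servo_tool(
  targets=[
    {"dx": 0, "dy": 0.06, "dz": 0, "spin": 0, "grip": 0},
    {"dx": 0, "dy": 0.12, "dz": 0, "spin": 0, "grip": 0},
    {"dx": -0.01, "dy": 0.18, "dz": 0, "spin": 0, "grip": 0},
    {"dx": -0.01, "dy": 0.24, "dz": 0, "spin": 0, "grip": 0},
    {"dx": -0.01, "dy": 0.3, "dz": 0, "spin": 0, "grip": 0},
    {"dx": -0.01, "dy": 0.36, "dz": 0, "spin": 0, "grip": 0},
    {"dx": -0.02, "dy": 0.42, "dz": 0, "spin": 0, "grip": 0},
    {"dx": -0.02, "dy": 0.48, "dz": 0, "spin": 0, "grip": 0},
    {"dx": -0.02, "dy": 0.54, "dz": 0, "spin": 0, "grip": 0},
    {"dx": -0.02, "dy": 0.6, "dz": 0, "spin": 0, "grip": 0},
  ],
)

```text
time_s: 33.67
tcp_pos: [0.6167, -0.0877, 0.0463]
eef_rot: [-180.0, 0.0, -87.7]
contact_force: [0.1, -1.0, -1.3]
gripper_width: 0.0
```

>>> servo_tool(
  targets=[
    {"dx": 0, "dy": 0.06, "dz": 0, "spin": 0, "grip": 0},
    {"dx": 0, "dy": 0.12, "dz": 0, "spin": 0, "grip": 0},
    {"dx": -0.01, "dy": 0.18, "dz": 0, "spin": 0, "grip": 0},
    {"dx": -0.01, "dy": 0.24, "dz": 0, "spin": 0, "grip": 0},
    {"dx": -0.01, "dy": 0.3, "dz": 0, "spin": 0, "grip": 0},
    {"dx": -0.01, "dy": 0.36, "dz": 0, "spin": 0, "grip": 0},
    {"dx": -0.02, "dy": 0.42, "dz": 0, "spin": 0, "grip": 0},
    {"dx": -0.02, "dy": 0.48, "dz": 0, "spin": 0, "grip": 0},
    {"dx": -0.02, "dy": 0.54, "dz": 0, "spin": 0, "grip": 0},
    {"dx": -0.02, "dy": 0.6, "dz": 0, "spin": 0, "grip": 0},
  ],
)

```text
time_s: 34.5
tcp_pos: [0.6165, -0.0817, 0.0463]
eef_rot: [-180.0, 0.0, -87.7]
contact_force: [-0.9, 0.5, -0.9]
gripper_width: 0.0004
```

The y force fell to about 0, so the carrier may have dropped. One more small advance should meet the far flank.

>>> servo_tool(
  targets=[
    {"dx": 0, "dy": 0.05, "dz": 0, "spin": 0, "grip": 0},
    {"dx": 0, "dy": 0.1, "dz": 0, "spin": 0, "grip": 0},
    {"dx": 0, "dy": 0.15, "dz": 0, "spin": 0, "grip": 0},
    {"dx": -0.01, "dy": 0.2, "dz": 0, "spin": 0, "grip": 0},
    {"dx": -0.01, "dy": 0.25, "dz": 0, "spin": 0, "grip": 0},
    {"dx": -0.01, "dy": 0.3, "dz": 0, "spin": 0, "grip": 0},
    {"dx": -0.01, "dy": 0.35, "dz": 0, "spin": 0, "grip": 0},
    {"dx": -0.02, "dy": 0.4, "dz": 0, "spin": 0, "grip": 0},
    {"dx": -0.02, "dy": 0.4, "dz": 0, "spin": 0, "grip": 0},
    {"dx": -0.02, "dy": 0.4, "dz": 0, "spin": 0, "grip": 0},
  ],
)

```text
time_s: 35.33
tcp_pos: [0.616, -0.0791, 0.0465]
eef_rot: [180.0, -0.1, -87.7]
contact_force: [0.5, -7.0, 1.4]
gripper_width: 0.0002
```

7 N of resistance with the tool lagging, so it is seated against the groove's far flank. I back off, lift, and look.

>>> servo_tool(
  targets=[
    {"dx": 0, "dy": -0.3, "dz": 0, "spin": 0, "grip": 0},
    {"dx": 0, "dy": -1, "dz": 0, "spin": 0, "grip": 0},
    {"dx": 0, "dy": -2, "dz": 0.5, "spin": 0, "grip": 0},
    {"dx": 0, "dy": -3, "dz": 2, "spin": 0, "grip": 0},
    {"dx": 0, "dy": -3, "dz": 5, "spin": 0, "grip": 0},
    {"dx": 0, "dy": -3, "dz": 8.5, "spin": 0, "grip": 0},
    {"dx": 0, "dy": -3, "dz": 12, "spin": 0, "grip": 0},
    {"dx": 0, "dy": -1, "dz": 15, "spin": 0, "grip": 0},
    {"dx": 0, "dy": 2, "dz": 17.5, "spin": 0, "grip": 0},
    {"dx": 0, "dy": 5, "dz": 20, "spin": 0, "grip": 0},
  ],
)

```text
time_s: 36.17
tcp_pos: [0.6162, -0.0282, 0.2486]
eef_rot: [-179.9, 0.0, -87.8]
contact_force: [0.9, 0.4, -0.7]
gripper_width: 0.0006
```

>>> servo_tool(
  targets=[
    {"dx": 0, "dy": 3, "dz": 0, "spin": 0, "grip": 0},
    {"dx": 0, "dy": 6, "dz": 0, "spin": 0, "grip": 0},
    {"dx": -0.5, "dy": 9.5, "dz": 0, "spin": 0, "grip": 0},
    {"dx": -0.5, "dy": 13, "dz": 0, "spin": 0, "grip": 0},
    {"dx": -0.5, "dy": 16, "dz": 0, "spin": 0, "grip": 0},
    {"dx": -0.5, "dy": 18, "dz": 0, "spin": 0, "grip": 0},
    {"dx": -0.5, "dy": 19, "dz": 0, "spin": 0, "grip": 0},
    {"dx": -0.5, "dy": 19, "dz": 0, "spin": 0, "grip": 0},
    {"dx": -0.5, "dy": 19, "dz": 0, "spin": 0, "grip": 0},
    {"dx": -0.5, "dy": 19, "dz": 0, "spin": 0, "grip": 0},
  ],
)

```text
time_s: 37.0
tcp_pos: [0.6113, 0.1611, 0.2464]
eef_rot: [180.0, -0.0, -87.7]
contact_force: [0.5, -0.1, 0.8]
gripper_width: 0.0003
```

```bash
python3 look.py w9 | grep -v tray
python3 - <<'E'
import cv2
a=cv2.imread("pics/w9.png");cv2.imwrite("pics/w9c.png",cv2.resize(a[:230,180:460],None,fx=2.6,fy=2.6,interpolation=cv2.INTER_CUBIC))
E
```

```text
37.0 [0.6113 0.1611 0.2464] [ 1.7999e+02 -1.0000e-02 -8.7750e+01] [ 0.52 -0.12  0.81]
[[-0.999, -0.037, -0.011, 0.614], [-0.039, 0.963, 0.267, 0.089], [0.0, 0.267, -0.964, 0.405], [0.0, 0.0, 0.0, 1.0]] [[295.6, 0.0, 320.5], [0.0, 295.6, 197.0], [0.0, 0.0, 1.0]]
round_lantern 0.92 [306.  72. 347. 115.] 325.6 91.6 [0.609  0.0613 0.026 ] rect [609.2  61.4] [46.5 47.6] 48.3
square_lantern 0.89 [496. 134. 546. 170.] 520.8 150.5 [0.3572 0.1226 0.026 ] rect [356.8 123. ] [41.  51.5] 75.1
square_lantern 0.87 [432. 159. 471. 195.] 452.8 174.4 [0.4389 0.1567 0.026 ] rect [438.6 157.2] [46.8 41.4] 1.1
square_lantern 0.69 [304.   0. 346.  46.] 325.3 22.3 [ 0.6126 -0.0135  0.026 ] rect [612.8 -12.8] [44.  45.9] 2.2
carrier 0.7 [282.   0. 368. 126.] 324.8 66.3 [0.6113 0.0359 0.045 ] rect [611.2  36.4] [ 91.4 133.1] 2.9
```

View pics/w9c.png

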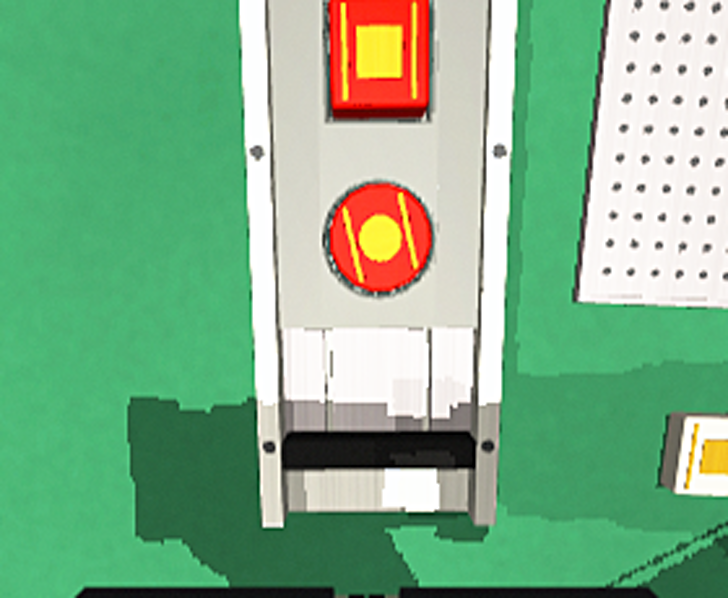

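Run:
```python
from h import *
import pickle
for nm,k,rows in [("w5",2.6,[(372,356,.045),(372,356,.049)]),("w9",2.6,[(378,327,.045),(378,327,.049),(378,433,.045),(378,433,.04)])]:
    c,a=pickle.load(open(nm+".pkl","rb"))
    for x,y,z in rows: print(nm,z,(ray("wrist",180+(x+.5)/k-.5,(y+.5)/k-.5,z,c)[:2]*1000).round(1))
```

```text
w5 0.045 [616.8 -89. ]
w5 0.049 [616.8 -89.2]
w9 0.045 [608.2 100.6]
w9 0.049 [608.3 100.4]
w9 0.045 [606.1 149.2]
w9 0.04 [606.  150.1]
```

Viewed 9. Both lanterns are in their pockets, at crop (380,50) and (380,238). The gap from the carrier's front edge to the rubber stop is about 49 mm, where 50 is expected at the station. I hand the job in.

```bash
python3 -c "
from plant import r
print(r.get_state()['time_s'],r.get_state()['contact_force']);print(r.close_job())"
```

```text
37.25 [-0.27417628  0.04263877  0.32374709]
the job is handed in; nothing more can be done
None
```

I laid the red square and round lanterns in their matching pockets while the carrier was at its home station, then pushed the loaded carrier about 190 mm along the rail into the next notch. I handed the job in at 37.3 s with the gripper clear of everything.

- **Notch:** while pushing, the drag of 1 to 2.5 N fell to about 0. A further small advance met 7 N, which is the notch's far flank.
- **Final wrist picture:** both lanterns sit in their pockets. The carrier's front edge is about 49 mm short of the rubber stop, where 50 is expected at the station.
- **Not checked:** I did not measure the carrier's 4 mm drop directly; I inferred it from the force and the stop gap. I never touched the glue bottle, tape roll or carton, but I did not re-measure where they are.
- **Odd reading:** the first pinch on the round lantern showed a brief 4.7 N vertical force. It did not recur and the lantern seated normally.

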